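Tap the handle into the block cover and fit the cover on its pins

TASK

Take the red handle from its white rest and tap its tapered shank into the socket of the aluminium cover while the cover lies on the rubber pad, firmly but without hammering, until the handle's black collar sits flush on the hub and friction holds it. Then lift the cover by that handle and lower it level over the two pins of the heating block until it lies flat on the block, and only then let go. Leave the bottle, petri dish and timer where they are.

Things in the scene. Friction and masses are not known exactly. Their poses are not given: they have to be found in the camera images.
- handle_grip (a point): Loose handle (about 80 g), hanging upright at the start with its shank in the hole of the rest. This point is the centre of its round red grip (26 mm diameter, 55 mm long), on its axis, 32 mm above the underside of the collar. z points up, away from the shank. Below the grip is a black collar 42 mm in diameter and 5 mm thick, and below that the steel shank.
- handle_top (a point): Centre of the flat top of the red grip (23 mm across), 28 mm above the centre of the grip and 60 mm above the underside of the collar.
- handle_shoulder (a point): Centre of the underside of the handle's black collar (where the collar meets the shank). The shank goes 28 mm down from here (-z), tapering from 18.6 mm diameter at the collar to 13 mm near its end, with a 2.5 mm chamfer down to 9 mm at the very tip.
- rest: White block 60 x 60 x 42 mm with a 25 mm through hole, fixed; it stores the handle, whose collar lies on its top. Origin at the centre of its underside, on the worktop; z up.
- pad: Black rubber pad 160 x 110 x 6 mm, fixed flat on the worktop; the cover lies roughly centred on it at the start. Origin at the centre of its underside.
- cover: Loose aluminium cover plate, 130 (x) x 80 (y) x 8 (z) mm, about 0.26 kg (0.2 to 0.35) with its hub. Origin at the centre of the plate's underside, z up out of the hub. Two through holes of 10 mm diameter at x = -52 and x = +52 mm, y = 0. In the middle a dark round hub, 44 mm outer diameter, rises to 38 mm above the underside. The same either way round (turned by 180 degrees).
- cover_socket (a point): Centre of the mouth of the cover's hub, level with its rim. The bore holds four sprung brass cheeks, their tops 2 mm below the rim, that form a tapered socket, 16 mm across at the top, matching the shank.
- cover_bore (a point): Point on the axis of the cover's hub, 15 mm below its rim, amid the brass cheeks. The shank drops in freely until the collar is about 10 mm above the rim; from there the cheeks grip, and the push needed grows from about 4 N to 12 to 20 N for the last millimetre, when the collar meets the rim (after which it is rigid). It stays at whatever depth it was pushed to; pushed fully home, it carries the cover by friction.
- block: Heating block for tubes, fixed: aluminium body 134 (x) x 84 (y) x 45 mm on a grey foot 146 x 96 x 12 mm. Origin at the centre of its underside; z up.
- block_top (a point): Centre of the block's top face, 45 mm above the worktop; axes as the block. Two steel locating pins, 7 mm diameter, stand on the top face at x = -52 and x = +52 mm, y = 0; they rise 19 mm above it, the last 6 mm tapering to a point. The cover is seated when its underside lies on this face, its origin at this point, its x axis along this x axis (either way round).
- reagent_bottle: Bystander: white reagent bottle with red cap, 45 mm diameter, 78 mm tall; origin at the centre of its underside.
- petri_dish: Bystander: closed petri dish, 88 mm diameter, 16 mm tall; origin at the centre of its underside.
- lab_timer: Bystander: white timer with three buttons, 64 x 62 x 20 mm; origin at the centre of its underside.
Things that resemble listed ones, but are neither listed nor needed, are in the scene too. Leave any blue or purple look-alike of the part that bears handle_grip alone.

How it is judged:
By the outcome, as a careful person would: the job done as asked, in the order asked, and still so for the second after the job is handed in, with the robot touching nothing.
It also fails if it takes over 69 s, if anything falls off the work surface, if the arm or the gripper's body presses on something with over 40 N, if the wrist force passes 120 N, or if a joint passes its speed limit or range.

ROBOT

A 6-joint arm with a two-finger parallel gripper is mounted at the origin on a cart in front of the work surface, level with it; the furniture and walls round the work are solid. World frame = base frame: x ahead of the robot, y to its left, z up, the work surface at z = 0. Lengths are in m, angles in rad, forces in N, time in s.
With the tool pointing down it reaches from about 0.3 to 0.775 m from the base axis. Payload 14.6 kg.
Tool frame: the origin (TCP) lies at the very end of the fingers, on their centre line; the grasp point (between the pads) lies 19 mm behind it; y points along the fingers, z is the direction in which the jaws open and shut, and the axes are right-handed (so a half turn about y gives the same grasp; the last joint's range is limited). The gripper opens to 94 mm and grips with 3 to 60 N. Pads are 16 mm wide; open, the fingers measure 119 mm over their backs; the gripper's body (75 mm by 177 mm) begins 78 mm behind the grasp point.
Start: joints at [-0.067, 0.3, 1.521, -0, 1.321, -0.067], TCP at [0.55, -0, 0.205] pointing down, gripper open.
Joint ranges: [-3.03, 3.03], [-0.79, 2.21], [0.23, 2.52], [-1.04, 4.18], [0, 3.07], [-2.55, 2.55]. Speed limits (rad/s): [2.22, 2.22, 2.57, 3.14, 3.14, 3.14].

INTERFACE

Orientations are given as [roll, pitch, yaw] about the fixed x, y, z axes, in that order (R = Rz(yaw) Ry(pitch) Rx(roll)).
In Python, from station import get_obs, camera, job gives the robot as it stands.
- The arm moves only by the tool step_arm, never from a script. Its argument "targets" is a list of rows, each a list of 6 numbers: the shift along the tool's x, y, z in mm, then the turn, a rotation vector about the tool's x, y, z in degrees. In form: [[dx, dy, dz, rx, ry, rz], ...]. A call has 1 to 12 rows; each row shifts and turns the commanded pose from where the row before left it, along the tool's axes as they then stand; what a row does not reach is not made up. A row lasts 1/8 s, in which the tool goes at most 62.5 mm and 10.7 degrees, less where a joint would pass 70% of its speed; a pose out of reach is approached as far as the arm can. A call is refused whole if a number of a shift passes 62.5 or a number of a turn 10.7, either way. A call with a gripper value outside its range is refused whole. "gripper" is the opening, from -1 (shut) to 1 (fully open), set as the call begins (left out, the last holds). The fingers move at their own pace and stop on an object; "squeeze" is the grip in N (left out, the last holds). Time passes only in rows, so rows that do not move let the fingers close. It gives the time, the measured TCP pose, the force and the opening at its end, in the units of the state.
- get_obs(): the state, without advancing time (a new reading comes with each control period).
- camera(name): name is "scene" or "side" or "wrist"; returns a dict with "pixels" (480x640x3 uint8, red, green, blue), "intrinsics" (3x3 intrinsics, pixels), "R" (3x3) and "t" (3): a world point X has camera coordinates R X + t; the wrist camera has in their place "tool_from_camera" (4x4, takes a point from camera to tool coordinates, whose origin is the TCP and whose axes are the tool frame's). Camera axes: x right, y down, z forward; pixel columns grow to the right and rows downward; lengths in m; the calibration is good to about 2 mm. The wrist camera is an equidistant fisheye: a pixel r from the principal point sees the ray r / f radians off the axis. A picture is of the moment at which its call begins: read the wrist's pose just before it. There is no depth.
- job.hand_in(): hands the job in, once; it reports no verdict.
The state is a dict: "time_s": time; "qpos": joint angles; "joint_vel": joint speeds; "tau": joint torques, N m; "ee_pos": TCP position; "eef_rot": TCP orientation; "force": force on the tool from outside, world axes, zero at the start; "moment": the same for the moment, N m; "grip_width": finger opening in m.
Only numpy, scipy, OpenCV 4.12 (cv2) and the standard library are available. Lean on these libraries where they do the work, as an engineer would, in place of code of your own. Each camera call takes 0.05 s, during which the arm holds its last target.

## Working session

There is one attempt and no reset: what is moved stays moved. The work goes in short steps, Python scripts to look and compute and a tool call to move; the robot and the scene stay as the last step left them, time stands still between calls to the robot, and variables do not carry over. Pictures are saved under pics/ and viewed, and the job is handed in when it is done.

Besides the shell and the picture viewer there is one more tool, called after "Request:" by a JSON object that holds its "api" and its "payload", one argument or row to a line. step_arm: Moves the arm, as the interface text tells. Its arguments: {"type":"object","properties":{"targets":{"type":"array","items":{"type":"array","items":{"type":"number"}}},"gripper":{"type":"number"},"squeeze":{"type":"number"}},"required":["targets"]}

```bash
ls; mkdir -p pics
python3 - <<'E'
from station import get_obs, camera, job
import cv2,pickle
o=get_obs();print(o)
for n in ["scene","side","wrist"]:
    c=camera(n);pickle.dump(c,open(f"pics/{n}0.pkl","wb"));cv2.imwrite(f"pics/{n}0.png",c["pixels"][:,:,::-1]);print(n,{k:v for k,v in c.items() if k!="pixels"})
E
```

```text
pics
{'time_s': 0.0, 'qpos': array([-6.66077197e-02,  3.00474208e-01,  1.52159145e+00, -3.10806774e-05,
        1.32065001e+00, -6.65594110e-02]), 'joint_vel': array([ 0.00050951,  0.00121988, -0.00138264, -0.00088337, -0.00161285,
       -0.0009416 ]), 'tau': array([-1.53750298e-03, -5.31805658e+01, -3.52735734e+01,  7.07558286e-02,
        2.43994006e-02, -4.79655944e-05]), 'ee_pos': array([5.49745372e-01, 1.63825060e-06, 2.04880224e-01]), 'eef_rot': array([-1.57191886e+00,  4.46540160e-05, -1.57083695e+00]), 'force': array([-0.3839435 ,  0.21906748, -0.57793375]), 'moment': array([ 0.01108628, -0.00612104, -0.01866367]), 'grip_width': 0.09376238094770402}
scene {'intrinsics': array([[571.15679993,   0.        , 317.232251  ],
       [  0.        , 571.15679993, 242.18462589],
       [  0.        ,   0.        ,   1.        ]]), 'R': array([[ 8.92940737e-01, -4.50173682e-01, -7.03832772e-04],
       [-2.75087159e-01, -5.44409419e-01, -7.92430085e-01],
       [ 3.56347996e-01,  7.07786720e-01, -6.09962347e-01]]), 't': array([-0.52830941,  0.23452468,  1.28282181])}
side {'intrinsics
[... 196 characters left out ...]
 -0.02334878],
       [-0.02115607,  0.36083031, -0.9323915 ],
       [ 0.11894672, -0.92506797, -0.36069506]]), 't': array([0.57527415, 0.09669214, 1.05049139])}
wrist {'intrinsics': array([[371.64829954,   0.        , 317.28422037],
       [  0.        , 371.64829954, 244.89715734],
       [  0.        ,   0.        ,   1.        ]]), 'tool_from_camera': array([[-1.84389814e-04,  9.66362390e-01,  2.57184169e-01,
        -7.56484874e-02],
       [-5.33353641e-04, -2.57184232e-01,  9.66362244e-01,
        -1.78938329e-01],
       [ 9.99999841e-01,  4.10172407e-05,  5.62835052e-04,
         9.52031301e-04],
       [ 0.00000000e+00,  0.00000000e+00,  0.00000000e+00,
         1.00000000e+00]])}
```

View pics/scene0.png

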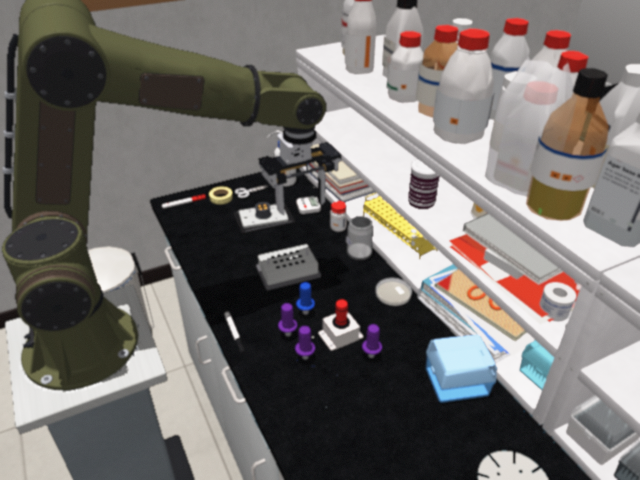

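View pics/side0.png

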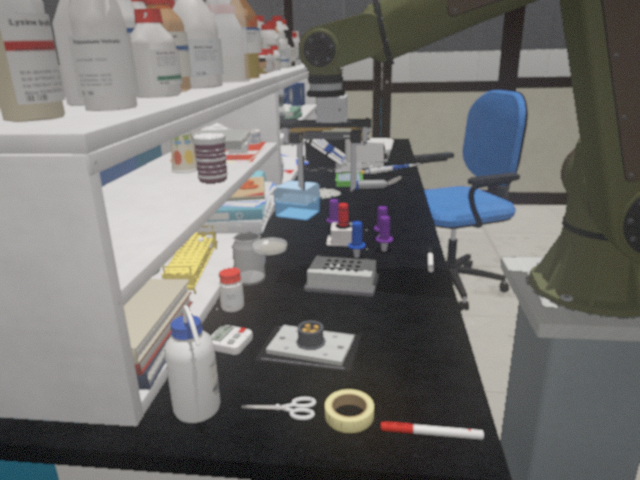

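View pics/wrist0.png

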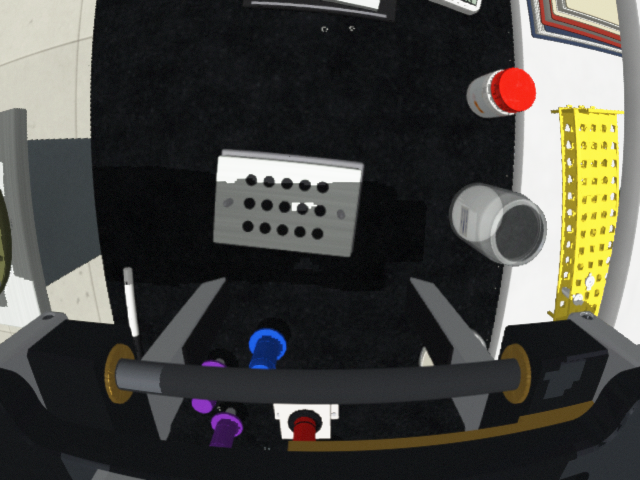

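The scene view shows these candidates for the red handle:
- Red grip in the white block at (342,315).
- Blue look-alike at (305,297).
- Purple look-alikes at (288,318), (305,342) and (373,340).
- Red bottle caps at (338,208) and on the shelf.

I choose the red one in the white rest. The cover with its hub is at (263,212) and the block at (288,266). Next I'll check this in close crops.

```bash
cat > h.py <<'E'
import numpy as np,cv2,pickle
from scipy.spatial.transform import Rotation as Ro
def load(n): return pickle.load(open(f"pics/{n}.pkl","rb"))
def ray(c,uv,tool=None):
    K=c["intrinsics"];x=(uv[0]-K[0,2])/K[0,0];y=(uv[1]-K[1,2])/K[1,1]
    if "R" in c:
        d=c["R"].T@np.array([x,y,1.]);o=-c["R"].T@c["t"]
    else:
        r=np.hypot(x,y);s=np.sin(r)/r if r>1e-9 else 1
        d=np.array([x*s,y*s,np.cos(r)]);T=c["tool_from_camera"];R,p=tool
        d=R@T[:3,:3]@d;o=R@T[:3,3]+p
    return o,d/np.linalg.norm(d)
def onz(c,uv,z,tool=None):
    o,d=ray(c,uv,tool);return o+d*(z-o[2])/d[2]
def tri(rs):
    A=0;b=0
    for o,d in rs:
        P=np.eye(3)-np.outer(d,d);A=A+P;b=b+P@o
    X=np.linalg.solve(A,b);return X,[np.linalg.norm((np.eye(3)-np.outer(d,d))@(X-o))*1e3 for o,d in rs]
def pose(o): return Ro.from_euler("xyz",o["eef_rot"]).as_matrix(),np.array(o["ee_pos"])
def proj(c,X,tool=None):
    K=c["intrinsics"]
    if "R" in c:
        p=c["R"]@X+c["t"];return K[:2,:2]@(p[:2]/p[2])+K[:2,2]
    R,p=tool;T=c["tool_from_camera"];q=T[:3,:3].T@(R.T@(X-p)-T[:3,3])
    th=np.arctan2(np.hypot(q[0],q[1]),q[2]);n=q[:2]/np.hypot(q[0],q[1]);return K[0,0]*th*n+K[:2,2]
def crop(c,x,y,w,h,s,f):
    cv2.imwrite(f,cv2.resize(c["pixels"][y:y+h,x:x+w,::-1],None,fx=s,fy=s,interpolation=cv2.INTER_CUBIC))
E
python3 - <<'E'
from h import *
s=load("scene0");d=load("side0");w=load("wrist0")
a=lambda c,x,y:cv2.resize(c["pixels"][y:y+90,x:x+130,::-1],(390,270),interpolation=cv2.INTER_CUBIC)
cv2.imwrite("pics/crops0.png",np.vstack([np.hstack([a(s,285,280),a(s,220,180)]),np.hstack([a(d,300,195),a(d,250,300)])]))
crop(w,190,130,200,150,4,"pics/blk0.png")
E
```

```text
(no output)
```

View pics/crops0.png

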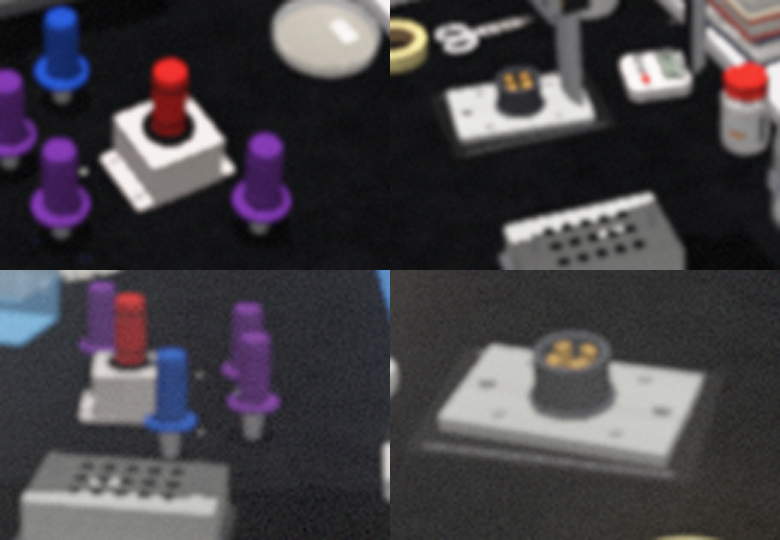

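View pics/blk0.png

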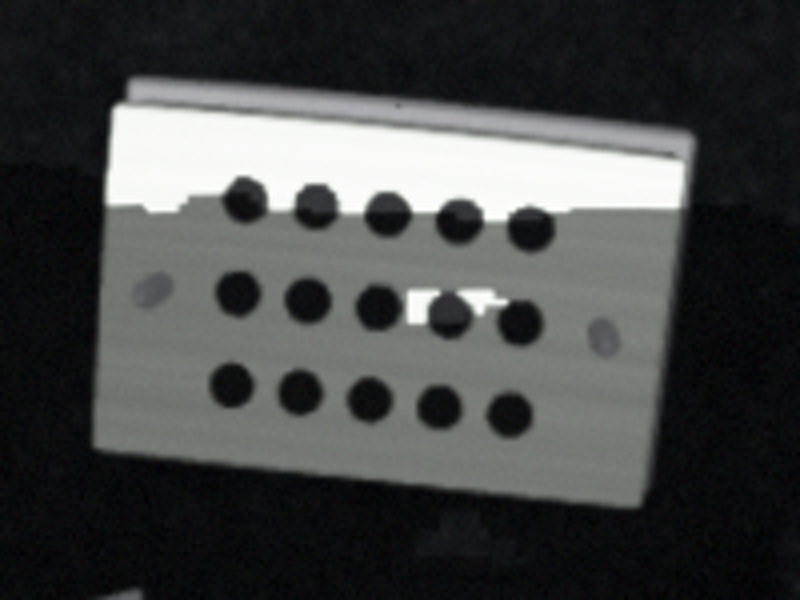

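Run:
```python
from h import *
s=load("scene0");d=load("side0");w=load("wrist0")
T=(Ro.from_euler("xyz",[-1.57191886,4.4654e-05,-1.57083695]).as_matrix(),np.array([.549745,0,.20488]))
print("toolR",T[0].round(3).tolist())
W=lambda u,v:(190+u/4-.4,130+v/4-.4)
cs=np.array([onz(w,W(*p),.045,T) for p in [(113,103),(685,158),(645,507),(95,450)]])
print(cs.round(4),cs.mean(0).round(4),[np.linalg.norm(cs[i]-cs[(i+1)%4]).round(4) for i in range(4)])
for a,b in((0,1),(3,2)): e=cs[b]-cs[a];print("long yaw",np.degrees(np.arctan2(e[1],e[0])))
# pins base/tip center ~ blob mid
hm=np.array([onz(w,W(*p),.045,T) for p in [(245,200),(530,230),(510,414),(231,385)]]);print("holes mean",hm.mean(0).round(4))
# red handle
for n,c,x0,y0 in(("scene",s,320,290),("side",d,330,200)):
    sub=c["pixels"][y0:y0+45,x0:x0+40].astype(int)
    m=((sub[...,0]>90)&(sub[...,1]<70)&(sub[...,2]<80)).astype(np.uint8)
    ys,xs=np.nonzero(m);print(n,m.sum(),xs.mean()+x0,ys.mean()+y0,xs.min()+x0,xs.max()+x0,ys.min()+y0,ys.max()+y0,cv2.minAreaRect(np.c_[xs,ys].astype(np.float32)))
C=lambda x,y,u,v:(x+u/3-.33,y+v/3-.33)
# hub rim centre: scene crop (520-390,75), side crop (571-390, 352-270)
X,e=tri([ray(s,C(220,180,130,79)),ray(d,C(250,300,181,82))]);print("hub rim",X,e)
print("scene z44",onz(s,C(220,180,130,79),.044),"side z44",onz(d,C(250,300,181,82),.044))
# plate holes side z=14mm
print([onz(d,C(250,300,*p),.014).round(4) for p in((97,114),(272,142))])
print("scene hole",onz(s,C(220,180,77,113),.014).round(4))
# plate top corners side
q=np.array([onz(d,C(250,300,*p),.014) for p in((102,75),(315,104),(278,185),(50,149))]);print(q.round(4),q.mean(0))
```

```text
toolR [[-0.0, -0.001, 1.0], [-1.0, 0.0, -0.0], [-0.0, -1.0, -0.001]]
[[ 0.4588  0.0711  0.045 ]
 [ 0.5904  0.0569  0.045 ]
 [ 0.5827 -0.0258  0.045 ]
 [ 0.4502 -0.0117  0.045 ]] [0.5205 0.0226 0.045 ] [np.float64(0.1324), np.float64(0.0831), np.float64(0.1333), np.float64(0.0833)]
long yaw -6.157230191647675
long yaw -6.0584572279631725
holes mean [0.52   0.0222 0.045 ]
scene 257 341.0466926070039 310.9727626459144 336 347 299 324 ((21.5, 21.5), (25.0, 11.0), 90.0)
side 233 343.18884120171674 214.12875536480686 338 348 202 226 ((13.0, 14.0), (24.0, 10.0), 90.0)
hub rim [0.5557024  0.27718779 0.04433503] [np.float64(0.2921143485371016), np.float64(0.2921143485370067)]
scene z44 [0.55620129 0.27778269 0.044     ] side z44 [0.55548735 0.27683185 0.044     ]
[array([0.6065, 0.266 , 0.014 ]), array([0.5041, 0.2865, 0.014 ])]
scene hole [0.5034 0.2885 0.014 ]
[[0.6114 0.2228 0.014 ]
 [0.4823 0.2451 0.014 ]
 [0.498  0.327  0.014 ]
 [0.626  0.3036 0.014 ]] [0.55440741 0.27463395 0.014     ]
```

Run:
```python
from h import *
s=load("scene0");d=load("side0")
X,e=tri([ray(s,(341.3,311.3)),ray(d,(343.4,214.4))]);print(X,e)
print("top", onz(s,(341.8,301.5),.102), onz(d,(343.3,204),.102))
print("mid", onz(s,(341.3,311.3),.074), onz(d,(343.4,214.4),.074))
for n,uv,c in(("bl",(305,297),s),("p1",(288,312),s),("p2",(305,337),s),("p3",(373,335),s)): print(n,onz(c,uv,.05).round(3))
```

```text
[ 0.53453292 -0.23096671  0.07585842] [np.float64(0.38610591610046086), np.float64(0.386105916100547)]
top [ 0.53717881 -0.22772611  0.102     ] [ 0.53470159 -0.23624951  0.102     ]
mid [ 0.5359144  -0.22921574  0.074     ] [ 0.53454082 -0.23611199  0.074     ]
bl [ 0.495 -0.128  0.05 ]
p1 [ 0.439 -0.155  0.05 ]
p2 [ 0.44  -0.242  0.05 ]
p3 [ 0.575 -0.303  0.05 ]
```

Request:
{"api": "step_arm", "payload": {
  "targets": [
    [30,0,-2,0,0,0],
    [35,0,-2,0,0,0],
    [35,0,-2,0,0,0],
    [35,0,-2,0,0,0],
    [35,0,-2,0,0,0],
    [30,0,-2,0,0,0],
    [20,0,-2,0,0,0],
    [11,0,-1,0,0,0],
    [0,0,0,0,0,0],
    [0,0,0,0,0,0]
  ],
  "gripper": 1
}}

```text
time_s: 1.4
ee_pos: [0.5352, -0.2302, 0.2055]
eef_rot: [-1.571, 0.0, -1.57]
force: [-0.1, -0.8, 1.2]
grip_width: 0.0941
```

```bash
cat >> h.py <<'E'
def snap(tag,names=("scene","side","wrist")):
    from station import get_obs,camera
    o=get_obs();out={}
    for n in names:
        c=camera(n);c["tool"]=pose(o);pickle.dump(c,open(f"pics/{n}{tag}.pkl","wb"));cv2.imwrite(f"pics/{n}{tag}.png",c["pixels"][:,:,::-1]);out[n]=c
    return o,out
E
python3 - <<'E'
from h import *
o,c=snap(1,("wrist",));print(o["ee_pos"],o["eef_rot"],o["time_s"]);w=c["wrist"]
for z in(.042,.074,.102):print(z,proj(w,np.array([.5345,-.231,z]),w["tool"]))
E
```

```text
[ 0.53515763 -0.23024576  0.20546762] [-1.57079809e+00  1.25465207e-04 -1.57006060e+00] 1.4
0.042 [315.36952242 229.84005435]
0.074 [315.20319013 237.94007762]
0.102 [315.02941864 246.4392579 ]
```

View pics/wrist1.png

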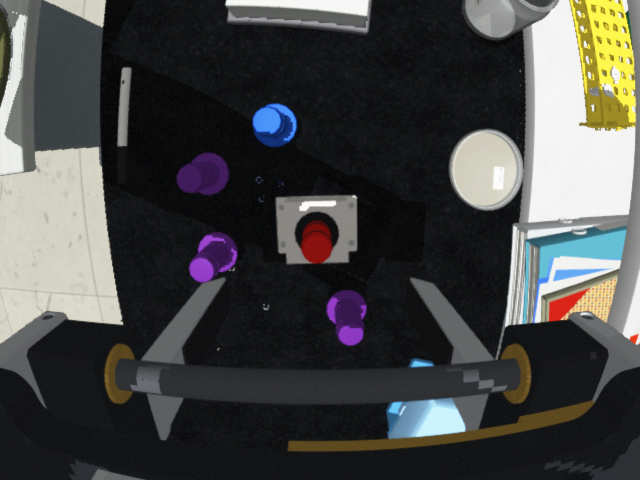

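The wrist view shows the red handle in the white rest at (317,245). The blue one is at (275,122) and the purple ones are at (205,172), (212,258) and (348,318). The jaws' sweep is free. Next I'll refine the grip's position.

Run:
```python
from h import *
w=load("wrist1");crop(w,265,185,100,90,8,"pics/w1c.png")
```

```text
(no output)
```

View pics/w1c.png

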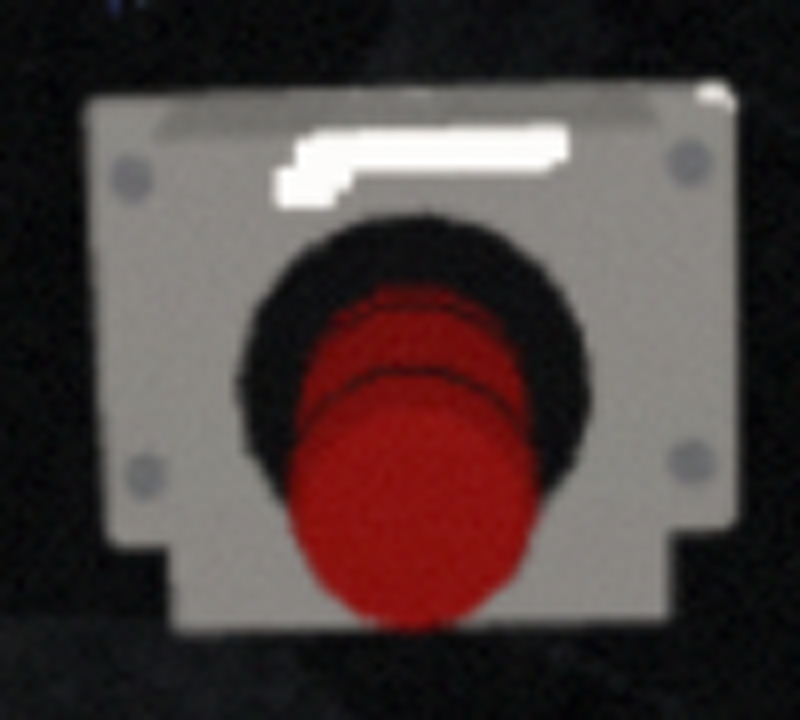

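Run:
```python
from h import *
w=load("wrist1");C=lambda u,v:(265+u/8-.45,185+v/8-.45)
print("collar",onz(w,C(415,382),.047,w["tool"]),"top",onz(w,C(415,512),.102,w["tool"]))
# collar diameter scale check
print(onz(w,C(240,385),.047,w["tool"])-onz(w,C(590,385),.047,w["tool"]))
```

```text
collar [ 0.53550513 -0.23223197  0.047     ] top [ 0.53559915 -0.23272307  0.102     ]
[-4.08062548e-02 -3.03173160e-05  0.00000000e+00]
```

Request:
{"api": "step_arm", "payload": {
  "targets": [
    [2,15,0,0,0,0],
    [0,20,0,0,0,0],
    [0,22,0,0,0,0],
    [0,22,0,0,0,0],
    [0,20,0,0,0,0],
    [0,18,0,0,0,0],
    [0,15,0,0,0,0],
    [0,10,0,0,0,0],
    [0,6,0,0,0,0],
    [0,0,0,0,0,0]
  ]
}}

```text
time_s: 2.7
ee_pos: [0.535, -0.233, 0.0573]
eef_rot: [-1.571, 0.0, -1.571]
force: [0.1, 0.2, -1.1]
grip_width: 0.0939
```

Request:
{"api": "step_arm", "payload": {
  "targets": [
    [0,0,0,0,0,0],
    [0,0,0,0,0,0],
    [0,0,0,0,0,0],
    [0,0,0,0,0,0],
    [0,0,0,0,0,0],
    [0,0,0,0,0,0],
    [0,0,0,0,0,0],
    [0,0,0,0,0,0]
  ],
  "gripper": -1,
  "squeeze": 30
}}

```text
time_s: 3.7
ee_pos: [0.535, -0.233, 0.0574]
eef_rot: [-1.571, 0.0, -1.571]
force: [-0.7, -0.1, 0.2]
grip_width: 0.025
```

Request:
{"api": "step_arm", "payload": {
  "targets": [
    [0,0,0,0,0,0],
    [0,0,0,0,0,0],
    [0,-6,0,0,0,0],
    [0,-12,0,0,0,0],
    [0,-18,0,0,0,0],
    [0,-22,0,0,0,0],
    [0,-22,0,0,0,0],
    [0,-20,0,0,0,0],
    [0,-12,0,0,0,0],
    [0,-6,0,0,0,0],
    [0,0,0,0,0,0]
  ],
  "squeeze": 55
}}

```text
time_s: 5.08
ee_pos: [0.535, -0.233, 0.1755]
eef_rot: [-1.571, -0.0, -1.571]
force: [-0.7, -0.0, -0.4]
grip_width: 0.0252
```

Run:
```python
from h import *
o,c=snap(2);print(o["ee_pos"],o["eef_rot"],o["force"],o["grip_width"])
w=c["wrist"]
crop(w,215,240,200,150,4,"pics/w2c.png")
crop(c["scene"],280,240,100,120,5,"pics/s2c.png")
crop(c["side"],300,150,100,120,5,"pics/d2c.png")
```

```text
[ 0.53496279 -0.23299814  0.17550462] [-1.57072126e+00 -5.11706780e-05 -1.57078420e+00] [-0.74146647 -0.01215208 -0.41778056] 0.025229954126354516
```

View pics/w2c.png

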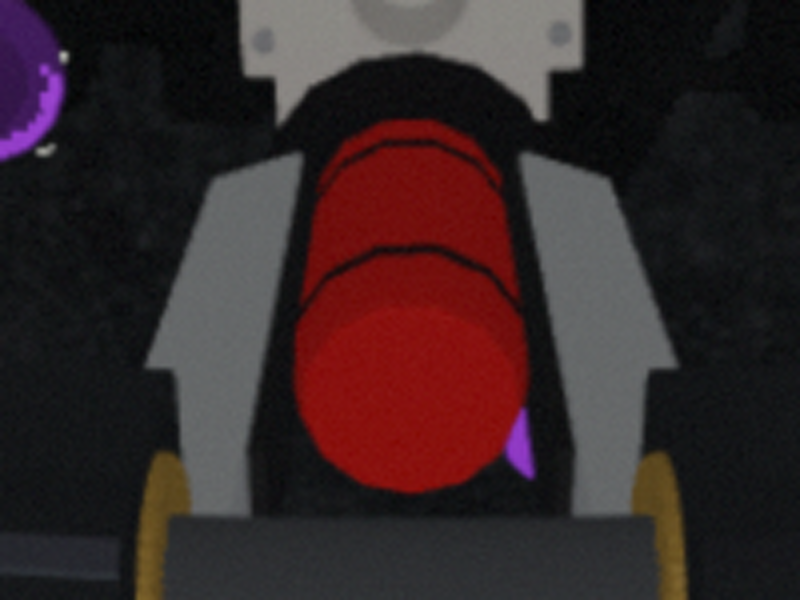

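View pics/s2c.png

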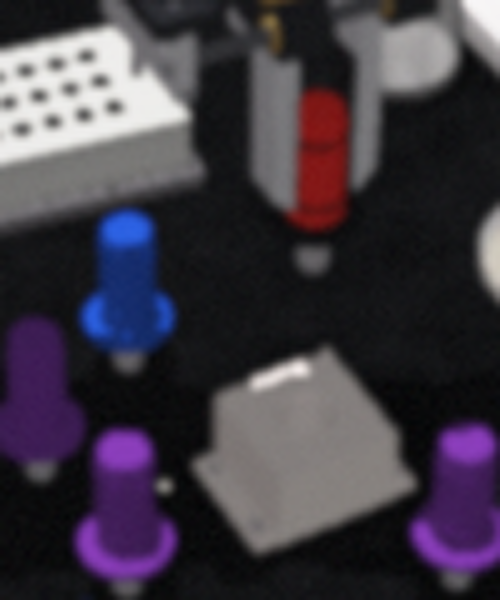

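View pics/d2c.png

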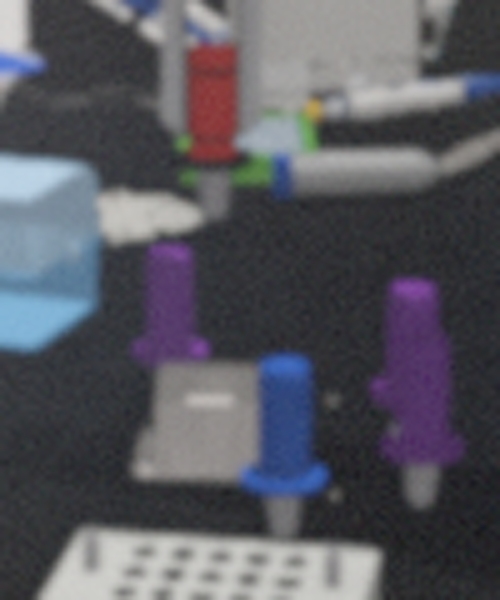

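Request:
{"api": "step_arm", "payload": {
  "targets": [
    [-15,0,0,0,0,0],
    [-30,0,2,0,0,0],
    [-40,0,2,0,0,0],
    [-45,0,2,0,0,0],
    [-45,0,3,0,0,0],
    [-45,0,3,0,0,0],
    [-45,0,3,0,0,0],
    [-45,0,3,0,0,0],
    [-45,0,3,0,0,0],
    [-35,0,0,0,0,0],
    [-20,0,0,0,0,0],
    [0,0,0,0,0,0]
  ]
}}

```text
time_s: 6.72
ee_pos: [0.5556, 0.1779, 0.1752]
eef_rot: [-1.571, -0.0, -1.569]
force: [-0.4, -0.0, -1.3]
grip_width: 0.0251
```

Run:
```python
from h import *
w=load("wrist2");R,p=w["tool"]
t=onz(w,(215+411/4-.4,240+395/4-.4),p[2]+.045,w["tool"]);print("axis rel TCP (tool)",R.T@(t-p))
o,c=snap(3,("wrist",));print(o["ee_pos"],o["eef_rot"],o["force"],o["grip_width"],o["time_s"])
```

```text
axis rel TCP (tool) [-0.00045395 -0.04499994  0.00106419]
[0.55559979 0.17792141 0.1752008 ] [-1.57118101e+00 -1.14370308e-04 -1.56909501e+00] [-0.44372891 -0.00516202 -1.2649198 ] 0.02512897914397859 6.725
```

View pics/wrist3.png

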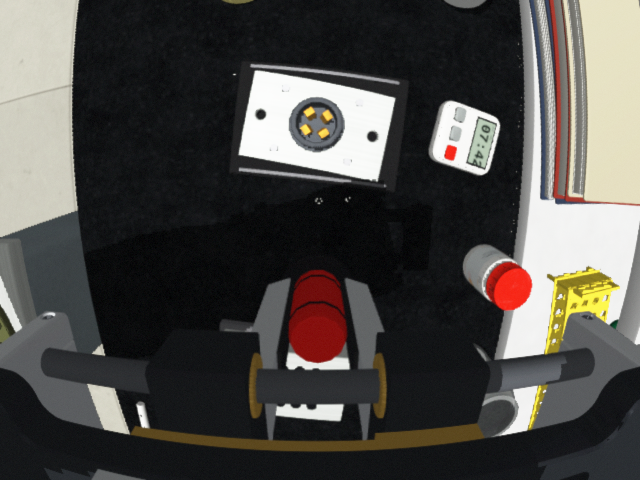

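The wrist view shows the hub at (317,124), the cover's holes at (261,114) and (372,136), and the red handle held upright.

Run:
```python
from h import *
w=load("wrist3");crop(w,235,60,170,130,4.7,"pics/w3c.png")
```

```text
(no output)
```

View pics/w3c.png

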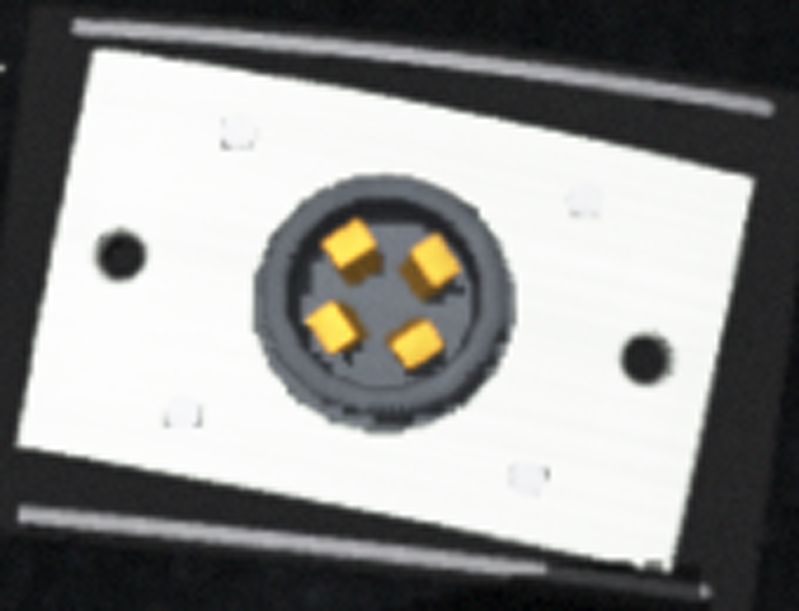

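Run:
```python
from h import *
w=load("wrist3");C=lambda u,v:(235+u/4.7-.4,60+v/4.7-.4)
T=w["tool"];R,p=T
rim=onz(w,C(384,293),.044,T);print("rim",rim,"tool delta",(R.T@(rim-p)*1e3).round(1))
b=onz(w,C(384,293),.042,T)
a,b=[onz(w,C(*q),.014,T) for q in((121,254),(646,358))];print(a,b,(a+b)/2,np.linalg.norm(a-b),np.degrees(np.arctan2(*(b-a)[[1,0]])))
q=np.array([onz(w,C(*q),.014,T) for q in((92,47),(755,178),(672,570),(18,447))]);print(q.mean(0))
```

```text
rim [0.55569151 0.27552685 0.044     ] tool delta [-97.6 131.2   0.3]
[0.50483733 0.28613088 0.014     ] [0.60629893 0.26576896 0.014     ] [0.55556813 0.27594992 0.014     ] 0.10348461376587545 -11.347715225200835
[0.55569766 0.27585555 0.014     ]
```

Request:
{"api": "step_arm", "payload": {
  "targets": [
    [-12,0,0,0,0,0],
    [-25,0,0,0,0,0],
    [-28,0,0,0,0,0],
    [-20,10,0,0,0,0],
    [-10,18,-0.4,0,0,0],
    [-2.5,20,0,0,0,0],
    [0,18,0,0,0,0],
    [0,6,0,0,0,0],
    [0,3,0,0,0,0],
    [0,0,0,0,0,0]
  ]
}}

```text
time_s: 8.02
ee_pos: [0.5559, 0.2744, 0.1009]
eef_rot: [-1.57, 0.0, -1.571]
force: [-1.1, 1.1, -0.3]
grip_width: 0.0249
```

Run:
```python
from h import *
o,c=snap(4);print(o["ee_pos"],o["eef_rot"],o["force"],o["grip_width"],o["time_s"])
crop(c["wrist"],215,190,200,150,4,"pics/w4c.png")
crop(c["side"],260,270,110,100,6,"pics/d4c.png")
crop(c["scene"],220,160,90,80,7,"pics/s4c.png")
```

```text
[0.5558502  0.27442111 0.10085007] [-1.57014335e+00  2.52710604e-04 -1.57101908e+00] [-1.09498182  1.11296116 -0.31755179] 0.02494089667082383 8.025
```

View pics/w4c.png

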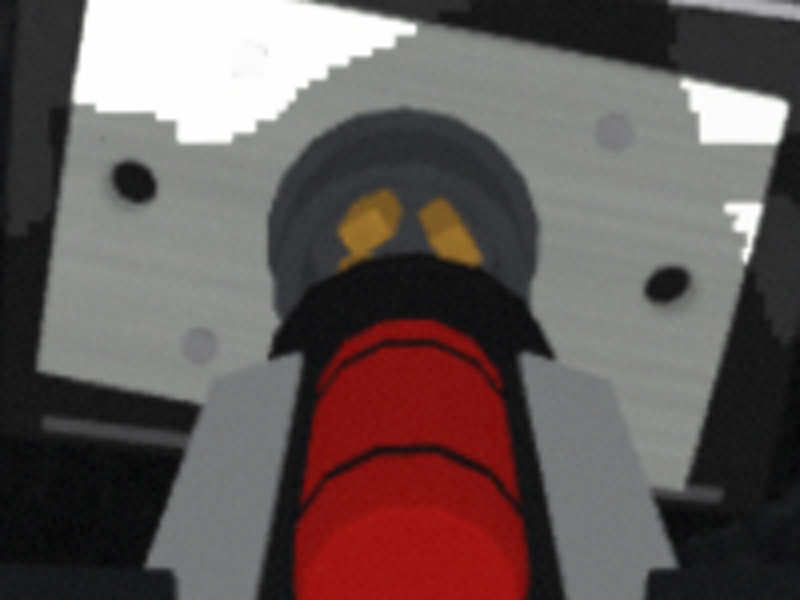

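View pics/d4c.png

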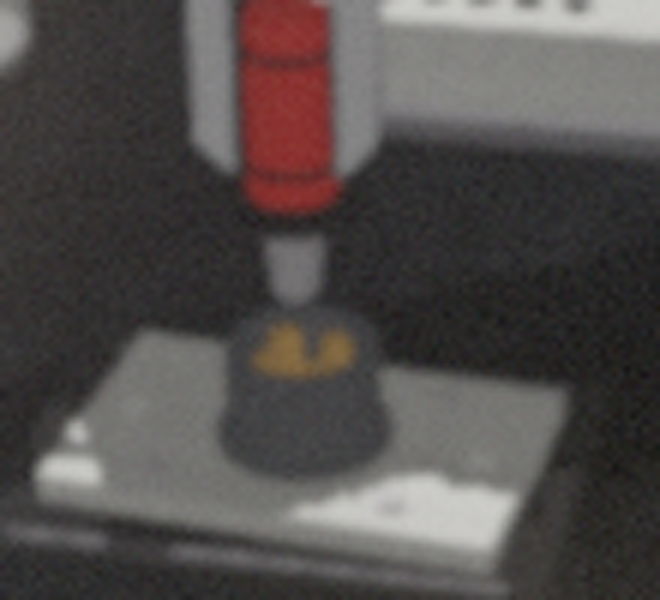

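View pics/s4c.png

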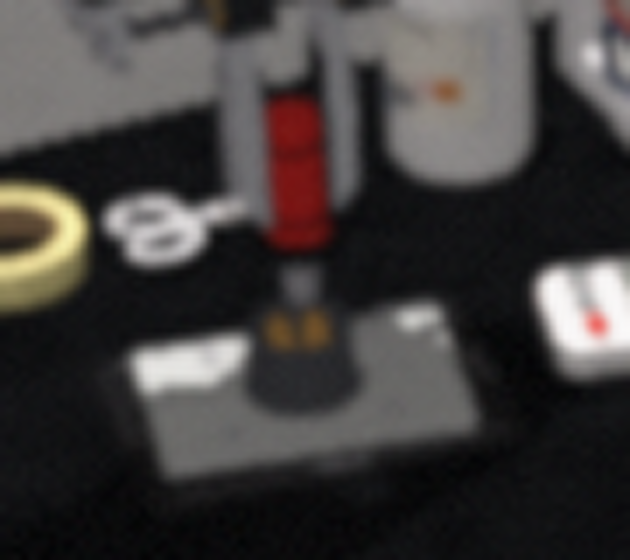

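Request:
{"api": "step_arm", "payload": {
  "targets": [
    [-1,0,-1.2,0,0,0],
    [0,6,0,0,0,0],
    [0,6,0,0,0,0],
    [0,5,0,0,0,0],
    [0,5,0,0,0,0],
    [0,3,0,0,0,0],
    [0,2,0,0,0,0],
    [0,1,0,0,0,0],
    [0,0,0,0,0,0]
  ]
}}

```text
time_s: 9.3
ee_pos: [0.5544, 0.2756, 0.0725]
eef_rot: [-1.571, 0.0, -1.571]
force: [-0.9, 1.3, -0.3]
grip_width: 0.0252
```

Run:
```python
from h import *
o,c=snap(5);print(o["ee_pos"],o["eef_rot"],o["force"],o["moment"],o["grip_width"],o["time_s"])
crop(c["wrist"],215,190,200,150,3,"pics/w5c.png")
a=lambda c,x,y:cv2.resize(c["pixels"][y:y+100,x:x+100,::-1],(400,400),interpolation=cv2.INTER_CUBIC)
cv2.imwrite("pics/sd5.png",np.hstack([a(c["side"],260,270),a(c["scene"],215,150)]))
```

```text
[0.55438469 0.27563516 0.07251902] [-1.57069584e+00  1.96939495e-04 -1.57072503e+00] [-0.92970186  1.3062744  -0.29811637] [0.35616404 0.05285539 0.03302656] 0.025180647913711683 9.3
```

View pics/sd5.png

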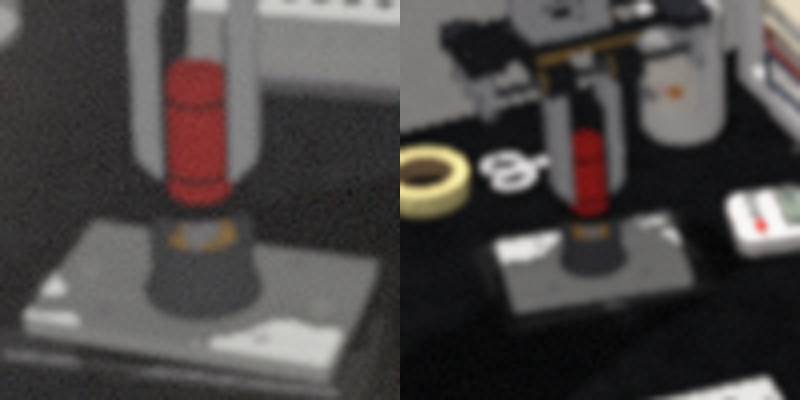

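View pics/w5c.png

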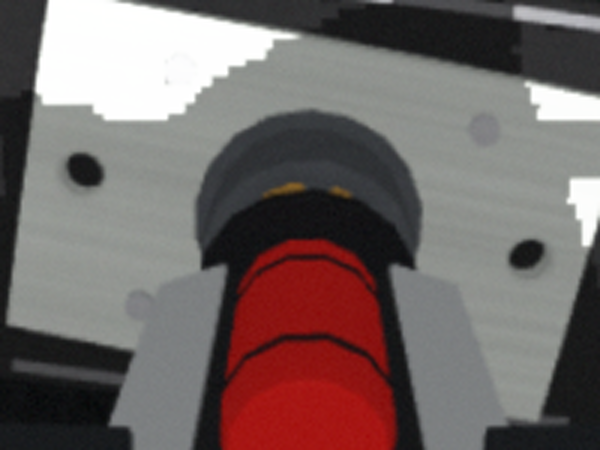

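The shank is in the mouth and no force shows. I'll press on slowly.

Request:
{"api": "step_arm", "payload": {
  "targets": [
    [0,2,0,0,0,0],
    [0,1.5,0,0,0,0],
    [0,1,0,0,0,0],
    [0,1,0,0,0,0],
    [0,1,0,0,0,0],
    [0,1,0,0,0,0],
    [0,0,0,0,0,0]
  ],
  "squeeze": 60
}}

```text
time_s: 10.32
ee_pos: [0.5545, 0.2758, 0.0652]
eef_rot: [-1.57, 0.001, -1.571]
force: [-0.3, 5.3, 4.7]
grip_width: 0.025
```

Request:
{"api": "step_arm", "payload": {
  "targets": [
    [0,1,0,0,0,0],
    [0,1,0,0,0,0],
    [0,1,0,0,0,0],
    [0,0,0,0,0,0]
  ]
}}

```text
time_s: 10.82
ee_pos: [0.5547, 0.2758, 0.0627]
eef_rot: [-1.57, 0.001, -1.571]
force: [-1.5, 3.9, 9.8]
grip_width: 0.0252
```

Request:
{"api": "step_arm", "payload": {
  "targets": [
    [-0.5,1,0,0,0,0],
    [0,1,0,0,0,0],
    [0,0,0,0,0,0]
  ]
}}

```text
time_s: 11.2
ee_pos: [0.5548, 0.2761, 0.061]
eef_rot: [-1.57, 0.0, -1.571]
force: [-3.4, 2.0, 13.3]
grip_width: 0.0249
```

Request:
{"api": "step_arm", "payload": {
  "targets": [
    [0,1,0,0,0,0],
    [0,0.5,0,0,0,0],
    [0,0,0,0,0,0]
  ]
}}

```text
time_s: 11.58
ee_pos: [0.5549, 0.2762, 0.0599]
eef_rot: [-1.569, 0.001, -1.571]
force: [-4.1, 2.0, 14.8]
grip_width: 0.0252
```

Request:
{"api": "step_arm", "payload": {
  "targets": [
    [0,0.7,-0.4,0,0,0],
    [0,0.7,0,0,0,0],
    [0,0,0,0,0,0]
  ]
}}

```text
time_s: 11.95
ee_pos: [0.5548, 0.2762, 0.0593]
eef_rot: [-1.568, 0.001, -1.571]
force: [-5.5, 1.0, 21.2]
grip_width: 0.0249
```

Run:
```python
from h import *
o,c=snap(6);print(o["ee_pos"],o["eef_rot"],o["force"],o["moment"],o["grip_width"],o["time_s"])
a=lambda c,x,y:cv2.resize(c["pixels"][y:y+60,x:x+60,::-1],(400,400),interpolation=cv2.INTER_CUBIC)
cv2.imwrite("pics/sd6.png",np.hstack([a(c["side"],280,290),a(c["scene"],230,175)]))
```

```text
[0.55478759 0.27623427 0.05934584] [-1.56828620e+00  8.45555864e-04 -1.57075087e+00] [-5.4737808   0.98285757 21.17104188] [0.11656862 1.20172468 0.03101902] 0.02490156484096001 11.95
```

View pics/sd6.png

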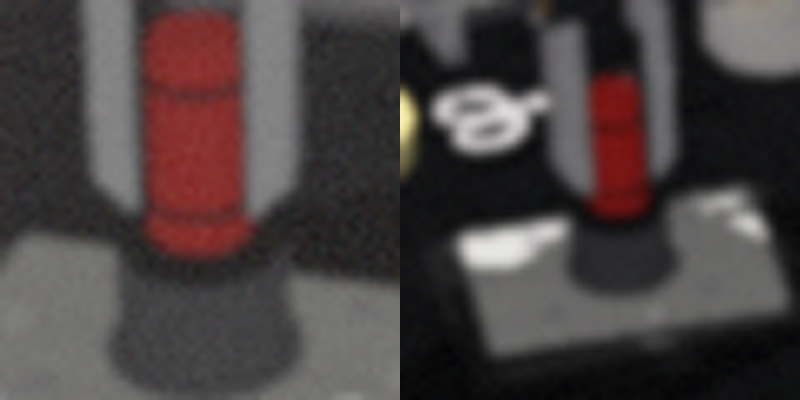

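Request:
{"api": "step_arm", "payload": {
  "targets": [
    [0,0.5,-0.4,0,0,0],
    [0,0.4,0,0,0,0],
    [0,0,0,0,0,0]
  ]
}}

```text
time_s: 12.48
ee_pos: [0.5548, 0.2763, 0.0593]
eef_rot: [-1.567, 0.001, -1.571]
force: [-6.5, -0.8, 29.0]
grip_width: 0.0253
```

The force rises to 29 N with no further travel (z unchanged), so the collar is home. I'll unload and then lift slowly.

Request:
{"api": "step_arm", "payload": {
  "targets": [
    [0,-1,0,0,0,0],
    [0,-1,0,0,0,0],
    [0,-1,0,0,0,0],
    [0,0,0,0,0,0]
  ]
}}

```text
time_s: 12.98
ee_pos: [0.5541, 0.2758, 0.0595]
eef_rot: [-1.57, -0.0, -1.571]
force: [3.1, 1.5, 6.8]
grip_width: 0.0253
```

Request:
{"api": "step_arm", "payload": {
  "targets": [
    [0,-1.5,0,0,0,0],
    [0,-3,0,0,0,0],
    [0,-5,0,0,0,0],
    [0,-8,0,0,0,0],
    [0,-10,0,0,0,0],
    [0,-10,0,0,0,0],
    [0,-8,0,0,0,0],
    [0,-4,0,0,0,0],
    [0,0,0,0,0,0]
  ]
}}

```text
time_s: 14.1
ee_pos: [0.5536, 0.276, 0.1088]
eef_rot: [-1.571, 0.0, -1.571]
force: [0.3, 0.0, -4.1]
grip_width: 0.0252
```

Run:
```python
from h import *
o,c=snap(7);print(o["ee_pos"],o["eef_rot"],o["force"],o["moment"],o["grip_width"],o["time_s"])
a=lambda c,x,y:cv2.resize(c["pixels"][y:y+80,x:x+80,::-1],(400,400),interpolation=cv2.INTER_CUBIC)
cv2.imwrite("pics/sd7.png",np.hstack([a(c["side"],270,265),a(c["scene"],220,155)]))
crop(c["wrist"],215,190,200,150,4,"pics/w7c.png")
```

```text
[0.55361254 0.27601704 0.10881346] [-1.57055455e+00  8.90155899e-05 -1.57074346e+00] [ 0.31132546  0.04621208 -4.05539066] [ 0.03174127  0.0044742  -0.04115322] 0.025235172177578737 14.1
```

View pics/sd7.png

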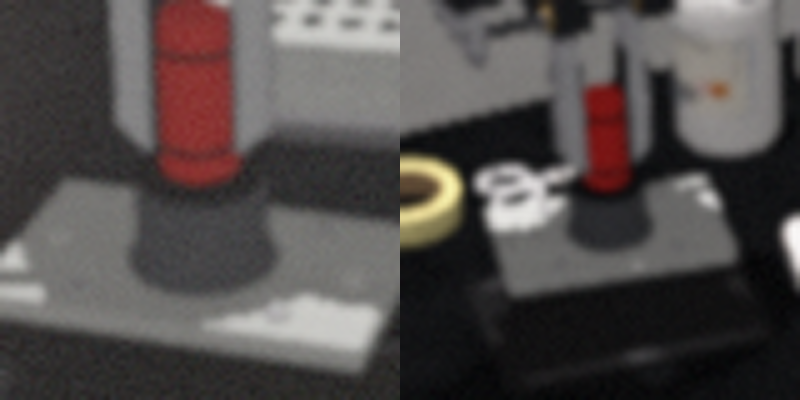

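View pics/w7c.png

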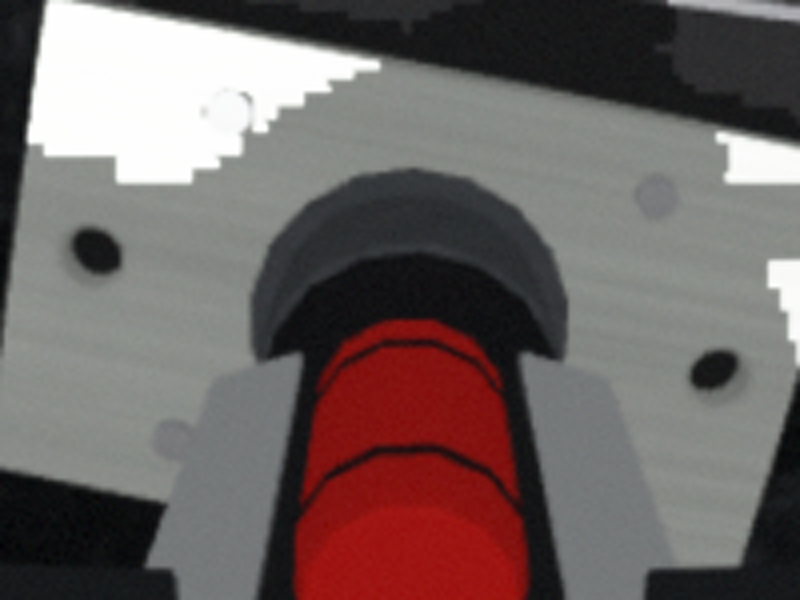

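The cover hangs level and flush under the collar: holes at (97,251) and (714,369) in the crop, the pad left behind, and a 4 N load. I'll carry it past the block, high up, so the wrist camera can see the pins.

Request:
{"api": "step_arm", "payload": {
  "targets": [
    [0,-10,0,0,0,0],
    [0,-18,0,0,0,0],
    [0,-20,0,0,0,0],
    [10,-18,0,0,0,0],
    [20,-10,-2,0,0,0],
    [30,0,-5,0,0,0],
    [35,0,-5,0,0,0],
    [35,0,-5,0,0,0],
    [35,0,-5,0,0,0],
    [35,0,-5,0,0,0],
    [35,0,-5,0,0,0],
    [35,0,-1,0,0,0]
  ]
}}

```text
time_s: 15.75
ee_pos: [0.5196, 0.0038, 0.1849]
eef_rot: [-1.571, -0.0, -1.572]
force: [-0.1, -0.1, -4.7]
grip_width: 0.0251
```

Request:
{"api": "step_arm", "payload": {
  "targets": [
    [32,0,0,0,0,0],
    [26,0,0,0,0,0],
    [18,0,0,0,0,0],
    [9,0,0,0,0,0],
    [0,0,0,0,-2.6,0],
    [0,0,0,0,-2.6,0],
    [0,0,0,0,0,0],
    [0,0,0,0,0,0]
  ]
}}

```text
time_s: 16.75
ee_pos: [0.5205, -0.0788, 0.1847]
eef_rot: [-1.571, 0.0, -1.481]
force: [-0.9, 0.3, -4.3]
grip_width: 0.0248
```

Run:
```python
from h import *
o,c=snap(8);print(o["ee_pos"],o["eef_rot"],o["force"],o["moment"],o["grip_width"],o["time_s"])
```

```text
[ 0.52054344 -0.07881594  0.18466617] [-1.57082860e+00  7.03934694e-05 -1.48072674e+00] [-0.8747335   0.25773149 -4.34293261] [-0.01547312 -0.00843519 -0.02242334] 0.024815403506440993 16.75
```

View pics/wrist8.png

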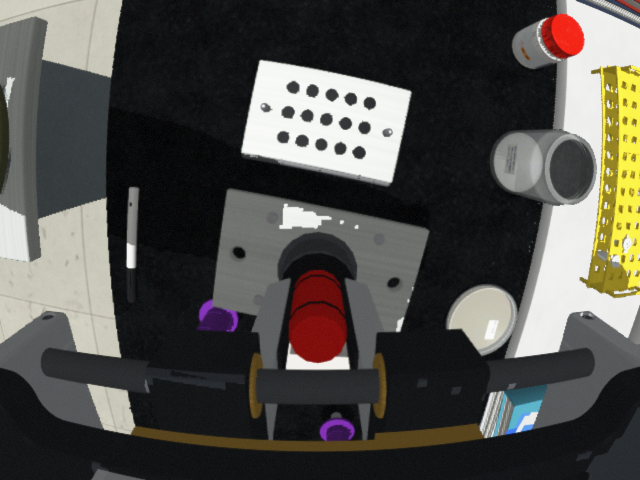

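Run:
```python
from h import *
w=load("wrist8");crop(w,235,50,185,145,4.3,"pics/w8b.png");crop(w,205,180,230,150,3.4,"pics/w8c.png")
```

```text
(no output)
```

View pics/w8b.png

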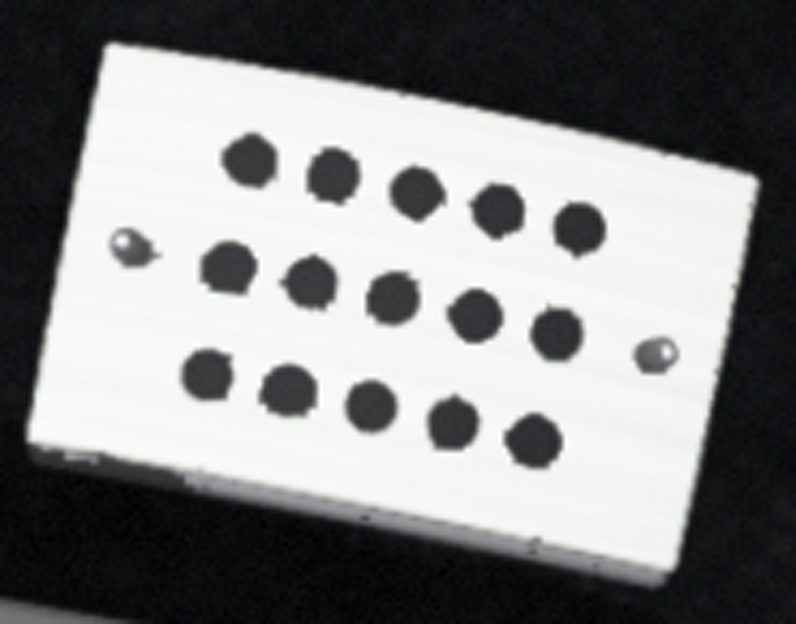

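View pics/w8c.png

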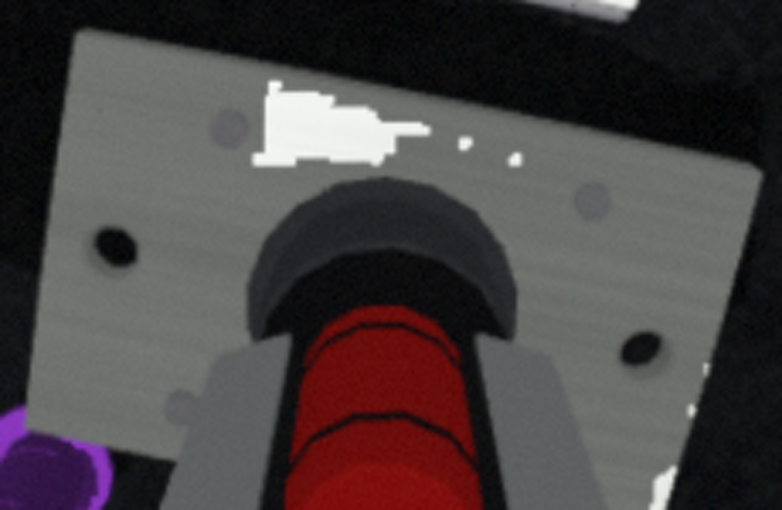

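Run:
```python
from h import *
w=load("wrist8");T=w["tool"];R,p=T
B=lambda u,v:(235+u/4.3-.4,50+v/4.3-.4);C=lambda u,v:(205+u/3.4-.35,180+v/3.4-.35)
def rep(n,a,b):
    print(n,((R.T@((a+b)/2-p))*1e3).round(2),"len",np.linalg.norm(a-b).round(4),"yaw",np.degrees(np.arctan2(*(b-a)[[1,0]])).round(2),((a+b)/2).round(4))
zp=p[2]-.0453
rep("cover holes",onz(w,C(112,251),zp,T),onz(w,C(645,354),zp,T))
c=[onz(w,C(*q),zp,T) for q in((77,30),(763,172))];rep("cover top edge",*c)
l=[onz(w,C(*q),zp,T) for q in((77,30),(27,430))];print(np.linalg.norm(c[0]-c[1]),l)
e=(c[1]-c[0])/np.linalg.norm(c[1]-c[0]);n=np.array([e[1],-e[0],0]);cc=(c[0]+c[1])/2+n*.04;print("cover centre from edge",(R.T@(cc-p)*1e3).round(2))
a=onz(w,B(122,241),.062,T);b=onz(w,B(666,349),.062,T);rep("pins tip",a,b)
rep("pins mid",onz(w,B(132,247),.0545,T),onz(w,B(657,355),.0545,T))
q=[onz(w,B(*q),.045,T) for q in((107,43),(758,178),(672,570),(28,443))]
rep("blk edge1",q[0],q[1]);rep("blk edge2",q[3],q[2]);print("blk centre",(R.T@(np.mean(q,0)-p)*1e3).round(2))
h=[onz(w,B(*q),.045,T) for q in((250,159),(580,228),(533,441),(207,374))];print("holes centre",(R.T@(np.mean(h,0)-p)*1e3).round(2));rep("midrow",onz(w,B(228,266),.045,T),onz(w,B(556,333),.045,T))
```

```text
cover holes [ 0.13 45.3   0.95] len 0.1034 yaw -6.37 [ 0.5215 -0.0789  0.1394]
cover top edge [-38.69  45.3    9.05] len 0.1294 yaw -6.57 [ 0.5261 -0.0395  0.1394]
0.12941811972884928 [array([ 0.46179419, -0.03205762,  0.13936617]), array([ 0.45342161, -0.1120843 ,  0.13936617])]
cover centre from edge [ 0.47 45.3   0.92]
pins tip [-100.97  122.67    8.61] len 0.1041 yaw -6.0 [0.52   0.0225 0.062 ]
pins mid [-100.36  130.17    8.88] len 0.103 yaw -6.39 [0.5204 0.0219 0.0545]
blk edge1 [-141.07  139.68   16.84] len 0.1325 yaw -6.34 [0.5246 0.0632 0.045 ]
blk edge2 [-59.99 139.67   0.39] len 0.1319 yaw -6.11 [ 0.5155 -0.019   0.045 ]
blk centre [-100.53  139.67    8.62]
holes centre [-100.76  139.67    8.56]
midrow [-100.83  139.67    8.46] len 0.0659 yaw -6.33 [0.5199 0.0224 0.045 ]
```

Request:
{"api": "step_arm", "payload": {
  "targets": [
    [-12,0,1,0,-0.2,0],
    [-25,0,2,0,0,0],
    [-27,0,2,0,0,0],
    [-22,0,2,0,0,0],
    [-12,5,0.6,0,0,0],
    [-3,10,0,0,0,0],
    [0,12,0,0,0,0],
    [0,10,0,0,0,0],
    [0,8,0,0,0,0],
    [0,5,0,0,0,0],
    [0,0,0,0,0,0],
    [0,0,0,0,0,0]
  ]
}}

```text
time_s: 18.4
ee_pos: [0.5189, 0.0222, 0.135]
eef_rot: [-1.57, -0.0, -1.477]
force: [0.9, 0.8, -4.5]
grip_width: 0.0253
```

Run:
```python
from h import *
o,c=snap(9);print(o["ee_pos"],o["eef_rot"],o["force"],o["moment"],o["grip_width"],o["time_s"])
crop(c["side"],285,215,120,95,6.6,"pics/d9c.png")
crop(c["scene"],235,215,105,85,7.5,"pics/s9c.png")
crop(c["wrist"],205,180,230,150,3.4,"pics/w9c.png")
```

```text
[0.51888097 0.02224912 0.13496478] [-1.57024912e+00 -6.69189099e-05 -1.47651046e+00] [ 0.87673652  0.80202843 -4.46974627] [ 0.00276778 -0.05060238  0.04266952] 0.025335886489002958 18.4
```

View pics/d9c.png

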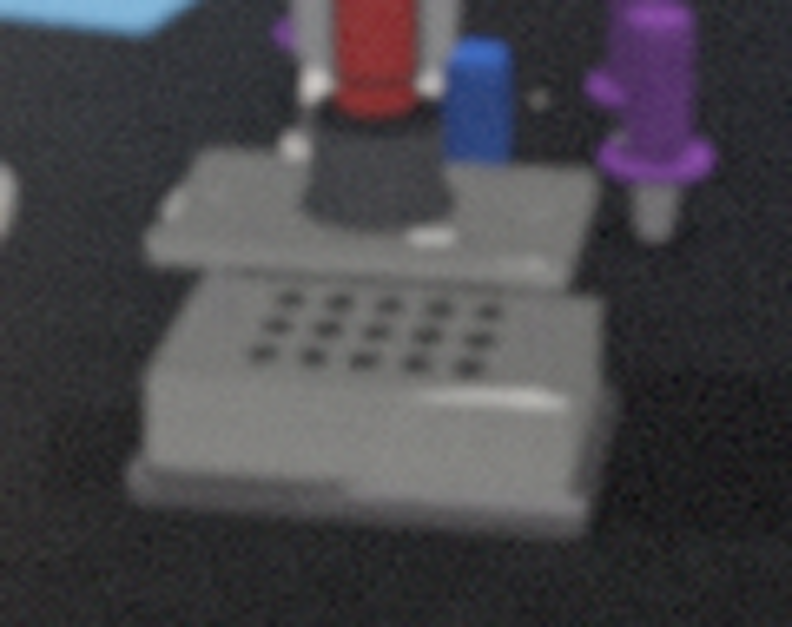

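View pics/s9c.png

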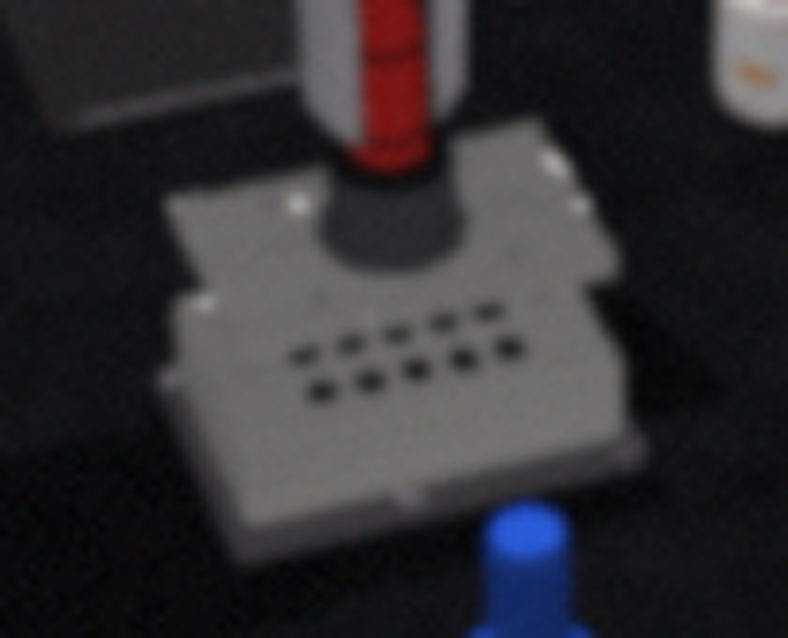

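View pics/w9c.png

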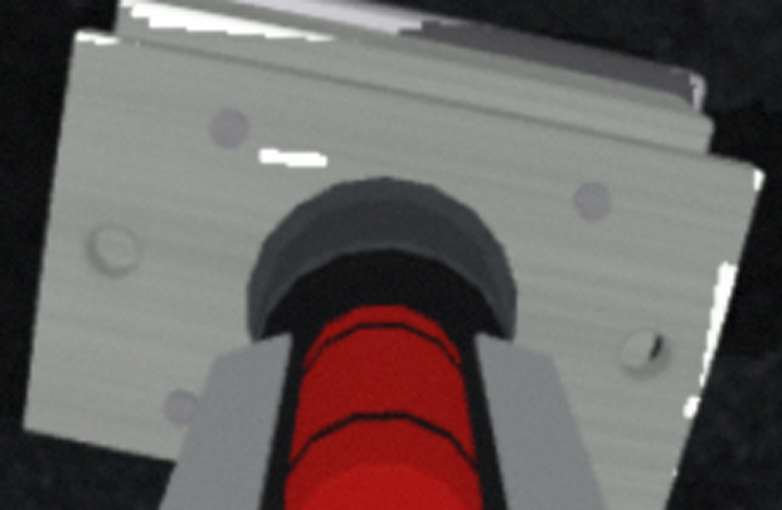

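Run:
```python
from h import *
c=load("side9");s=load("scene9")
th=np.radians(-6.2);Rz=np.array([[np.cos(th),-np.sin(th)],[np.sin(th),np.cos(th)]])
def corners(L,W,z,ctr=(.520,.0223)):
    return [np.r_[np.array(ctr)+Rz@np.array([a*L/2,b*W/2]),z] for a,b in((-1,-1),(1,-1),(1,1),(-1,1))]
for n,L,W,z in(("block",.134,.084,.045),("covertop",.130,.080,.0897)):
    print(n,"side",[((proj(c,q)-[285,215]+.43)*6.6).round(0) for q in corners(L,W,z)],"scene",[((proj(s,q)-[235,215]+.43)*7.5).round(0) for q in corners(L,W,z)])
# sharp outline pics
for c_,n,x,y,w,h,f in((c,"d",285,215,120,95,6.6),(s,"s",235,215,105,85,7.5)):
    im=cv2.resize(c_["pixels"][y:y+h,x:x+w,::-1],None,fx=f,fy=f,interpolation=cv2.INTER_CUBIC)
    for L,W,z,col in((.134,.084,.045,(0,255,0)),(.130,.080,.0897,(0,0,255))):
        P=np.array([(proj(c_,q)-[x,y]+.5)*f for q in corners(L,W,z)]).astype(np.int32);cv2.polylines(im,[P],True,col,1)
    cv2.imwrite(f"pics/ov9{n}.png",im)
```

```text
block side [array([602., 298.]), array([206., 271.]), array([146., 373.]), array([570., 405.])] scene [array([248., 457.]), array([630., 365.]), array([546., 222.]), array([178., 306.])]
covertop side [array([598., 174.]), array([207., 150.]), array([150., 240.]), array([566., 268.])] scene [array([245., 347.]), array([622., 259.]), array([541., 124.]), array([177., 205.])]
```

View pics/ov9d.png

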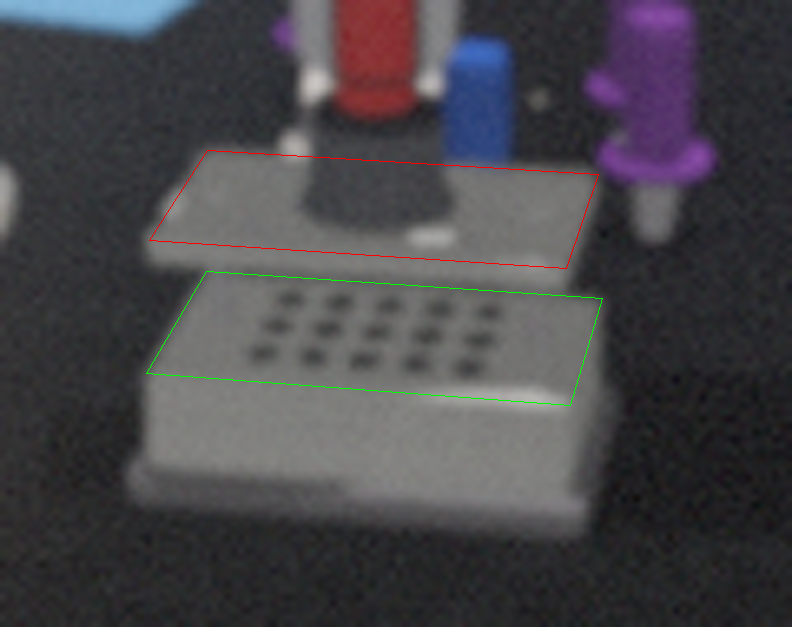

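View pics/ov9s.png

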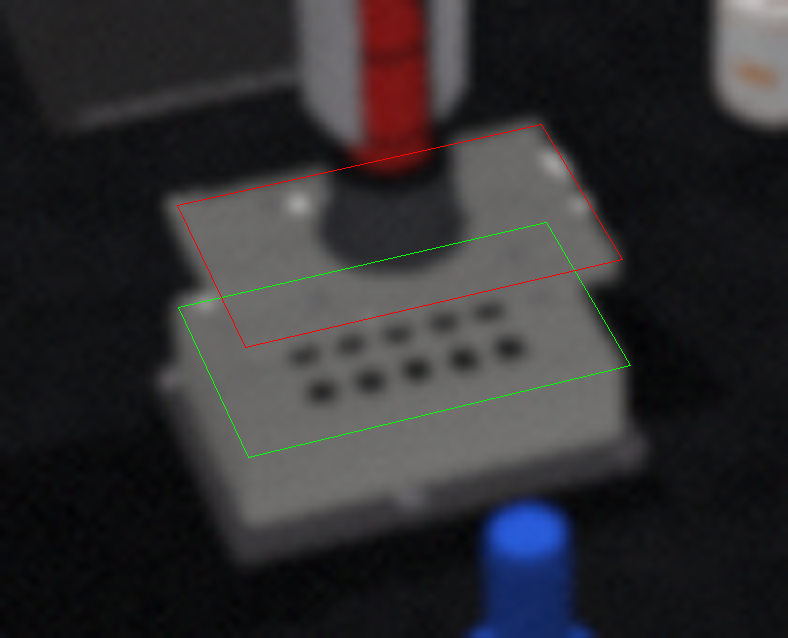

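In both views the cover and block outlines agree with the predicted, aligned pose to within about 1 mm. I'll lower it, watching the force.

Request:
{"api": "step_arm", "payload": {
  "targets": [
    [0,5,0,0,0,0],
    [0,5,0,0,0,0],
    [0,4,0,0,0,0],
    [0,3,0,0,0,0],
    [0,2,0,0,0,0],
    [0,2,0,0,0,0],
    [0,2,0,0,0,0],
    [0,0,0,0,0,0]
  ]
}}

```text
time_s: 19.55
ee_pos: [0.5186, 0.0223, 0.1115]
eef_rot: [-1.571, 0.0, -1.477]
force: [0.3, 0.3, -3.1]
grip_width: 0.0252
```

Run:
```python
from h import *
o,c=snap(10,("wrist",));print(o["ee_pos"],o["eef_rot"],o["force"],o["moment"],o["time_s"])
crop(c["wrist"],205,180,230,150,3.4,"pics/w10c.png")
```

```text
[0.5186445  0.02225633 0.11153819] [-1.57094335e+00  5.07423553e-05 -1.47662739e+00] [ 0.34223022  0.32574249 -3.13241315] [0.01190443 0.00394791 0.00297583] 19.55
```

View pics/w10c.png

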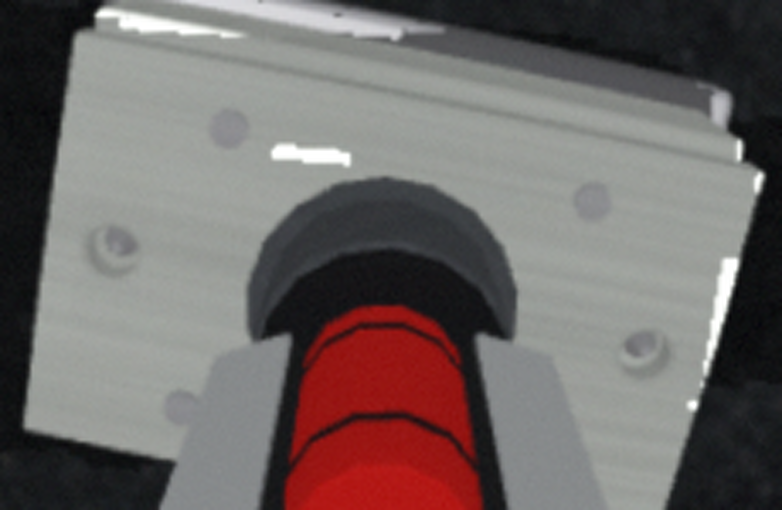

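Both pins show inside their holes, at (120,240) and (643,345) in the crop, with no contact force. I'll go on down.

Request:
{"api": "step_arm", "payload": {
  "targets": [
    [0,2,0,0,0,0],
    [0,2,0,0,0,0],
    [0,2,0,0,0,0],
    [0,2,0,0,0,0],
    [0,1,0,0,0,0],
    [0,1,0,0,0,0],
    [0,0,0,0,0,0]
  ]
}}

```text
time_s: 20.48
ee_pos: [0.5187, 0.0223, 0.1016]
eef_rot: [-1.571, 0.0, -1.477]
force: [-0.5, -0.5, -3.6]
grip_width: 0.0246
```

Request:
{"api": "step_arm", "payload": {
  "targets": [
    [0,1,0,0,0,0],
    [0,1,0,0,0,0],
    [0,0,0,0,0,0]
  ]
}}

```text
time_s: 20.85
ee_pos: [0.5186, 0.0223, 0.0996]
eef_rot: [-1.571, 0.0, -1.477]
force: [0.0, 1.1, -3.9]
grip_width: 0.0254
```

Request:
{"api": "step_arm", "payload": {
  "targets": [
    [0,0.7,0,0,0,0],
    [0,0.7,0,0,0,0],
    [0,0.3,0,0,0,0],
    [0,0,0,0,0,0]
  ]
}}

```text
time_s: 21.35
ee_pos: [0.5188, 0.0223, 0.0984]
eef_rot: [-1.57, -0.0, -1.476]
force: [-3.4, -0.6, 5.1]
grip_width: 0.0252
```

Request:
{"api": "step_arm", "payload": {
  "targets": [
    [0,0.4,0,0,0,0],
    [0,0,0,0,0,0]
  ]
}}

```text
time_s: 21.6
ee_pos: [0.5189, 0.0222, 0.0984]
eef_rot: [-1.57, -0.0, -1.477]
force: [-5.3, -0.5, 9.2]
grip_width: 0.0251
```

Run:
```python
from h import *
o,c=snap(11);print(o["ee_pos"],o["eef_rot"],o["force"],o["moment"],o["time_s"])
crop(c["side"],285,215,120,95,6.6,"pics/d11c.png")
crop(c["scene"],235,215,105,85,7.5,"pics/s11c.png")
```

```text
[0.5188739  0.02223186 0.09840884] [-1.57008450e+00 -1.19288881e-04 -1.47655406e+00] [-5.27603758 -0.5408977   9.15830792] [-0.0686374   1.15162134 -0.00426179] 21.6
```

View pics/d11c.png

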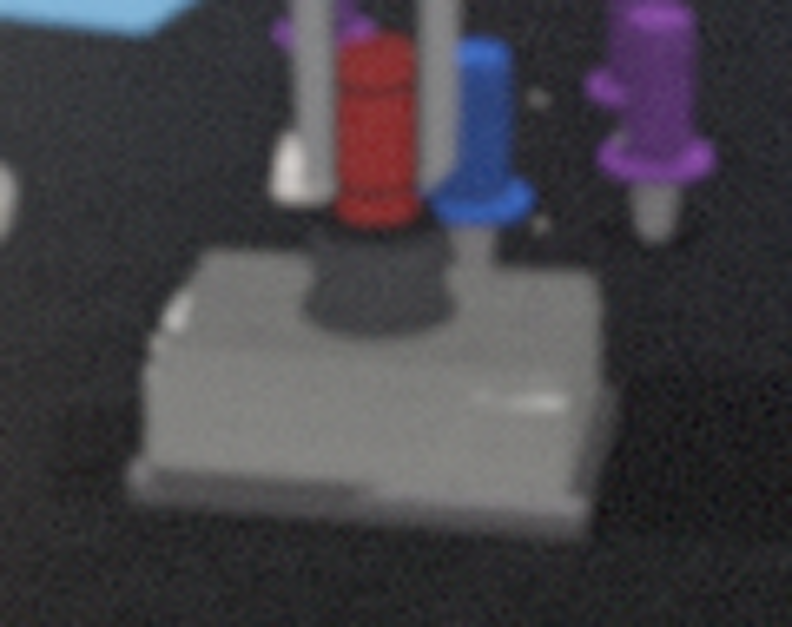

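View pics/s11c.png

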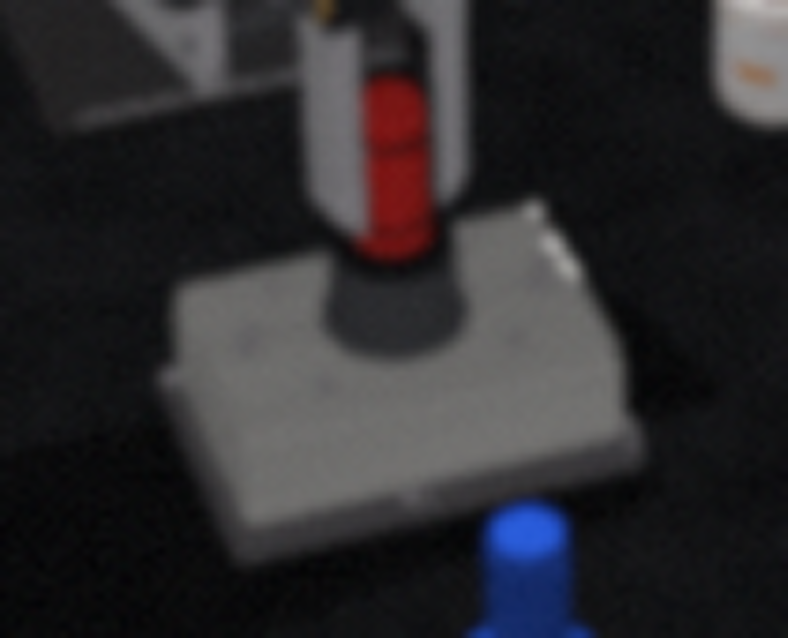

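The cover is seated: z stops at 0.0984 against 0.0983 expected, and it lies flat in both views. Now I'll unload and let go.

Request:
{"api": "step_arm", "payload": {
  "targets": [
    [0,-0.8,0,0,0,0],
    [0,0,0,0,0,0]
  ],
  "squeeze": 20
}}

```text
time_s: 22.0
ee_pos: [0.5188, 0.0223, 0.0984]
eef_rot: [-1.57, -0.0, -1.477]
force: [-0.3, 0.2, 0.3]
grip_width: 0.0258
```

Request:
{"api": "step_arm", "payload": {
  "targets": [
    [0,0,0,0,0,0],
    [0,0,0,0,0,0],
    [0,0,0,0,0,0],
    [0,0,0,0,0,0],
    [0,0,0,0,0,0],
    [0,0,0,0,0,0]
  ],
  "gripper": 0.6
}}

```text
time_s: 22.75
ee_pos: [0.5187, 0.0223, 0.0983]
eef_rot: [-1.571, 0.0, -1.477]
force: [-0.1, 0.3, 0.2]
grip_width: 0.075
```

Request:
{"api": "step_arm", "payload": {
  "targets": [
    [0,-5,0,0,0,0],
    [0,-12,0,0,0,0],
    [0,-20,0,0,0,0],
    [0,-25,0,0,0,0],
    [0,-25,0,0,0,0],
    [0,-20,0,0,0,0],
    [20,-10,0,0,0,0],
    [30,0,0,0,0,0],
    [30,0,0,0,0,0],
    [15,0,0,0,0,0],
    [0,0,0,0,0,0]
  ]
}}

```text
time_s: 24.12
ee_pos: [0.5277, -0.0727, 0.2157]
eef_rot: [-1.571, -0.0, -1.478]
force: [-0.4, 0.7, 0.0]
grip_width: 0.075
```

Run:
```python
from h import *
o,c=snap(12);print(o["ee_pos"],o["force"],o["grip_width"],o["time_s"])
crop(c["side"],285,215,120,95,6.6,"pics/d12c.png")
```

```text
[ 0.52765613 -0.07265384  0.21567014] [-0.42972861  0.72040507  0.00315903] 0.0750190657332571 24.125
```

View pics/d12c.png

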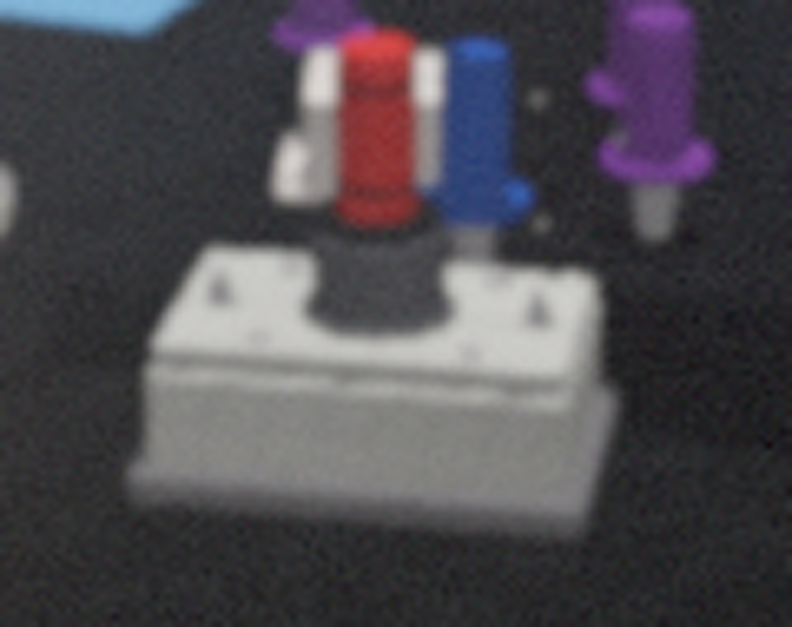

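View pics/wrist12.png

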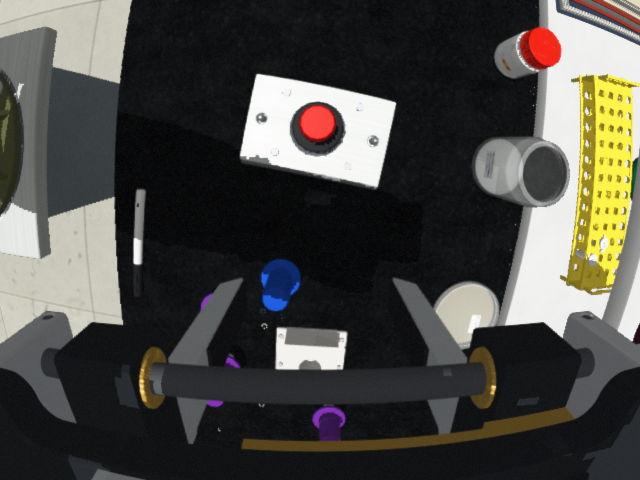

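View pics/scene12.png

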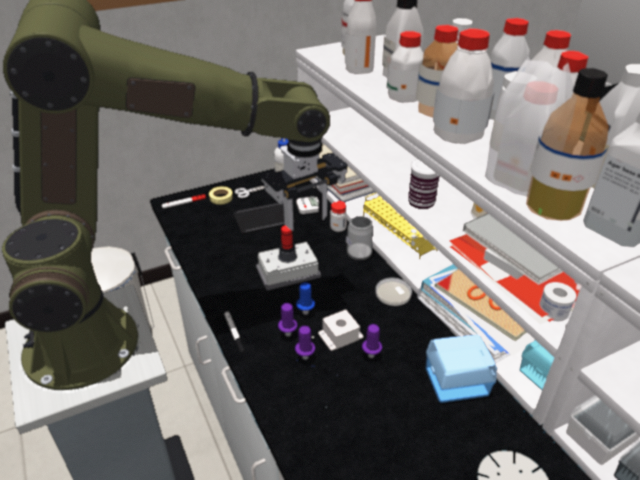

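The cover lies flat on the block with both pins through its holes, at (262,118) and (373,141) in the wrist view. The handle stands upright, its collar is on the hub, and the bystanders haven't moved. The gripper is clear.

```bash
python3 -c "
from station import job
print(job.hand_in())"
```

```text
the job is handed in; nothing more can be done
None
```

The job is done and handed in at about 24 s. I took the red handle from its rest and pressed it slowly into the cover on the pad. I then lifted the cover by that handle, lowered it over the block's two pins until it lay flat, and only then let go.

**Handle fit:** the push reached 29 N with no further travel, so the collar was taken as home. The handle then carried the cover at about 4 N without slipping.

**Seating:** the tool stopped at 98.4 mm against 98.3 mm expected, and the load had dropped to about 0 N before I opened the gripper.

**Final views:** both pins stand in the cover's holes, the cover lies flat, and the collar sits on the hub. The bottle, dish and timer are where they were. The flush collar was judged from the force, the height and a close crop, because black on dark grey is hard to see.

**Small disagreements:** the wrist camera put the handle axis about 1 mm off the jaw centre. Sideways forces of up to 6.5 N showed at the end of the press and about 5 N when seating, and both were gone after unloading.

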